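# Pack the rock cores, shut the case and clamp it

## Task

The vibration tests are over, so finish packing the rock cores in the blue case, where one red core already lies: first lay the other red one beside it in the free groove of the floor, then set the thicker pale one saddled on top in the gap between the two. Then lower the lid until it is fully shut, without letting it slam, and after that swing the red-tipped clamp arm fully down onto the lid. The cores are brittle, so set them down rather than drop them, and leave the dark reference core, the hammer, the stone block and the exciter where they are.

Things in the scene. Friction and masses are not known exactly. Their poses are not given: they have to be found in the camera images.
- case: blue open case fixed on the bench, outside 138 (x) x 202 (y) x 74 mm high, walls 6 mm, inside 126 x 190 mm. Origin under its centre, z up, x towards the hinged side (roughly away from the robot). Floor 6 mm up; dark rubber ribs, tops 16 mm above the bench, leave two grooves for cores along x
- groove0 (a point): centre of a core that lies in the groove on the case's +y side: 40 mm from the case's middle line, 31 mm above the bench; axes as the case's
- groove1 (a point): the same for the groove on the -y side
- saddle (a point): centre of a core that lies saddled on the two lower ones: above the case's middle, 69 mm above the bench; axes as the case's, the core along x
- core_red1_center (a point): brick-red rock core, cylinder 50 mm in diameter, 110 mm long, about 0.5 kg, already lying in the +y groove of the case; this point is its centre, x of its frame runs along the core
- core_red2_center (a point): the other brick-red rock core, cylinder 50 mm in diameter, 110 mm long, about 0.5 kg, lying in a low fixed rubber cradle turned with it (70 mm across the core, 90 mm long, top 15 mm above the bench; core axis 30 mm above the bench). This point is the core's centre; x of its frame runs along the core
- core_ref_center (a point): dark grey reference core, a bystander: like a rock core, cylinder 50 mm in diameter, 110 mm long, about 0.55 kg, lying in a low fixed rubber cradle turned with it (70 mm across the core, 90 mm long, top 15 mm above the bench; core axis 30 mm above the bench). This point is the core's centre; x of its frame runs along the core
- core_pale_center (a point): pale cream, thicker rock core, cylinder 60 mm in diameter, 110 mm long, about 0.6 kg, lying in a low fixed rubber cradle turned with it (70 mm across the core, 90 mm long, top 15 mm above the bench; core axis 35 mm above the bench). This point is the core's centre; x of its frame runs along the core
- lid (a joint): angle of the case's blue lid in rad: 0 shut, about 1.6 to 1.8 standing open at the start; its stiff hinge keeps it where it is left (about 4 to 8 N at its edge moves it)
- lid_hinge (a point): middle of the hinge line on the +x rim of the case, 74 mm above the bench; axes as the case's, hinge along y. The lid, a shell 38 mm deep and 202 mm wide, reaches 138 mm from it; shut, its flat top lies 38 mm above the hinge line. Standing open, its outer face looks away from the robot
- lid_edge (a point): middle of the free edge of the lid's outer face, 138 mm from the hinge line and 38 mm outward from it, carried by the lid
- clamp (a joint): angle of the clamp arm in rad: 0 down, level across the shut lid; 1.6 to 2.05 upright or leaning outward at the start; stays where it is left (about 3 N at its tip moves it)
- clamp_pivot (a point): pivot of the clamp arm, on brackets at the middle of the case's -y side, 113 mm from the case's centre and 118 mm above the bench; axes as the case's, the arm turns about x. Brackets reach 124 mm above the bench, 40 mm wide in x
- clamp_tip (a point): free end of the clamp arm, on its mid-line, 100 mm from the pivot; the arm is a steel bar 20 mm wide, 10 mm thick, red over its last 40 mm. Down, it points along the case's +y
- hammer: impact hammer 200 mm long lying on the bench, a bystander; origin under its middle, x along the handle
- block: dark stone test block with a small brass sensor, 110 x 90 mm, 70 mm high with the sensor, a bystander; origin under its centre
- exciter: upright aluminium exciter, 56 mm in diameter, 88 mm high, a bystander; origin under its centre
Things that resemble listed ones, but are neither listed nor needed, are in the scene too. What is shaped like the part that bears core_red2_center but green or pink is not meant.

How it is judged:
By the outcome, as a careful person would: the job done as asked, in the order asked, and still so for the second after the job is handed in, with the robot touching nothing.
It also fails if it takes over 69 s, if anything falls off the work surface, if the arm or the gripper's body presses on something with over 40 N, if the wrist force passes 120 N, or if a joint passes its speed limit or range.

## Robot

A 6-joint arm with a two-finger parallel gripper is mounted at the origin on the work surface. World frame = base frame: x ahead of the robot, y to its left, z up, the work surface at z = 0. Lengths are in m, angles in rad, forces in N, time in s.
With the tool pointing down it reaches from about 0.425 to 0.95 m from the base axis. Payload 3.5 kg.
Tool frame: the origin (TCP) lies on the centre line of the jaws, within the pads' length; the fingertips stand 11 mm ahead of it and the grasp point (between the pads) lies 8 mm behind it; z points along the fingers, y is the line along which they close (so a half turn about z gives the same grasp; the last joint's range is limited). The gripper opens to 85 mm and grips with 20 to 120 N. Pads are 22 mm wide; open, the fingers measure 114 mm over their backs; the gripper's body (76 mm by 85 mm) begins 54 mm behind the grasp point. The pads swing forward as they close: fully open they stand 13 mm farther back than shut.
Start: joints at [1.113, 0.286, 1.577, -0, 1.279, -0.15], TCP at [0.204, 0.643, 0.242] pointing down, gripper open.
Joint ranges: [-2.77, 2.77], [-0.9, 2.22], [0.21, 2.48], [-1.53, 4.67], [0.24, 2.81], [-2.84, 2.84]. Speed limits (rad/s): [2.79, 2.79, 3.14, 3.14, 3.14, 3.14].

## Interface

Orientations are given as a unit quaternion [w, x, y, z].
In Python, from workcell import arm, viewer gives the robot as it stands.
- The arm moves only by the tool jog_arm, never from a script. Its argument "rows" is a list of rows, each an object with "delta_pos": the shift along the tool's x, y, z each as a share of 400 mm, from -1 to 1, a list of three; "rotation": the turn, a rotation vector about the tool's x, y, z each as a share of 30 degrees, from -1 to 1, a list of three; "gripper": the opening, from 0 (shut) to 1 (fully open). In form: [{"delta_pos": [tx, ty, tz], "rotation": [rx, ry, rz], "gripper": gripper}, ...]. A call has 1 to 12 rows; each row is the pose to reach, as a shift and turn from the pose commanded when the call began, along the tool's axes at that moment; what a row does not reach only later rows make up. A row lasts 1/12 s, in which the tool goes at most 41.7 mm and 7.16 degrees, less where a joint would pass 70% of its speed; a pose out of reach is approached as far as the arm can. A call with a number of a shift or a turn outside -1 to 1 is refused whole. A call with a gripper value outside its range is refused whole. The fingers move at their own pace and stop on an object; the grip force is fixed at half the most. Time passes only in rows, so rows that repeat a pose let the fingers close. It gives the time, the measured TCP pose, the force, the opening and the grip force at its end, in the units of the state.
- arm.state(): the state, without advancing time (a new reading comes with each control period).
- viewer.grab_frame(name): name is "scene" or "top"; returns a dict with "pixels" (420x560x3 uint8, red, green, blue), "fx", "fy", "cx", "cy" (pixels), "k1" (the pictures are not rectified: a ray, as slopes to the right and down, at radius r is drawn at 1 + k1 r^2 times it, then the intrinsics apply), "R" (3x3) and "t" (3): a world point X has camera coordinates R X + t. Camera axes: x right, y down, z forward; pixel columns grow to the right and rows downward; lengths in m; the calibration is good to about 2 mm. A picture is of the moment at which its call begins. There is no depth.
- arm.close_job(): hands the job in; it is judged then, once.
The state is a dict: "clock": time; "qpos": joint angles; "qvel": joint speeds; "joint_torque": joint torques, N m; "position": TCP position; "orientation": TCP orientation; "contact_force": force on the tool from outside, world axes, zero at the start; "torque": the same for the moment, N m; "grip_width": opening from 0.0 (shut) to 1.0 (fully open); "grasp_force": force on a finger pad.
Only numpy, scipy, OpenCV 4.12 (cv2) and the standard library are available. Lean on these libraries where they do the work, as an engineer would, in place of code of your own. Each camera call takes 0.05 s, during which the arm holds its last target. There are 200 camera calls.

## Working session

There is one attempt and no reset: what is moved stays moved. The work goes in short steps, Python scripts to look and compute and a tool call to move; the robot and the scene stay as the last step left them, time stands still between calls to the robot, and variables do not carry over. Pictures are saved under pics/ and viewed, at most 10 in all, crops included, and the job is handed in when it is done.

Besides the shell and the picture viewer there is one more tool, called after "Emit:" as name(argument=value, ...) on one line, values as JSON. jog_arm: Moves the arm, as the interface text tells. Its arguments: {"type":"object","properties":{"rows":{"type":"array"}},"required":["rows"]}

```bash
ls; mkdir -p pics
python3 - <<'E'
from workcell import arm, viewer
import cv2
print(arm.state())
for n in ("scene","top"):
    f=viewer.grab_frame(n); cv2.imwrite(f"pics/{n}0.png",f["pixels"][:,:,::-1])
    print({k:f[k] for k in f if k!="pixels"})
E
```

```text
pics
{'clock': 0.0, 'qpos': array([ 1.11303472e+00,  2.87182401e-01,  1.57818120e+00, -5.47262784e-06,
        1.27858421e+00, -1.49975809e-01]), 'qvel': array([-2.14523771e-03, -1.01829444e-03, -3.80170802e-04,  3.38611537e-05,
       -4.64378596e-04,  6.69940057e-04]), 'joint_torque': array([ 5.70494205e-05, -4.05960917e+01, -2.92636675e+01, -6.80488506e-05,
        5.69027106e-03, -4.68569226e-06]), 'position': array([0.20416678, 0.64272187, 0.24093371]), 'orientation': array([-3.49848761e-04,  1.53285290e-01,  9.88181275e-01, -1.12441365e-03]), 'contact_force': array([0.38521207, 0.16212336, 0.06100384]), 'torque': array([-0.03236171,  0.01361505,  0.0071162 ]), 'grasp_force': 0.0, 'grip_width': 1.0010317098451227}
{'fx': 459.8336037115623, 'fy': 459.8336037115623, 'cx': 276.9621703472253, 'cy': 214.58174917737404, 'k1': 0.04788169594419905, 'R': array([[-0.83558217,  0.54931924, -0.00712792],
       [ 0.45391747,  0.68303948, -0.57220276],
       [-0.30945333, -0.48135791, -0.82008121]]), 't': array([ 0.39425103, -0.23489168,  1.45786871])}
{'fx': 408.62781393016354, 'fy': 408.62781393016354, 'cx': 278.2463128287944, 'cy': 209.5459402284216, 'k1': -0.08627795872447269, 'R': array([[ 0.00555746, -0.99981764,  0.01827048],
       [-0.99434331, -0.00746317, -0.10595135],
       [ 0.10606839, -0.01757831, -0.99420345]]), 't': array([0.08473689, 0.52152279, 1.16352651])}
```

View pics/scene0.png

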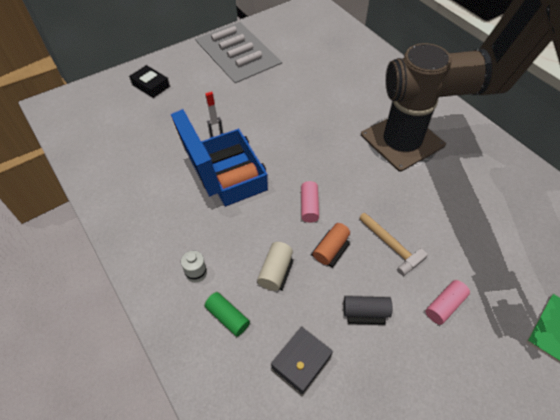

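View pics/top0.png

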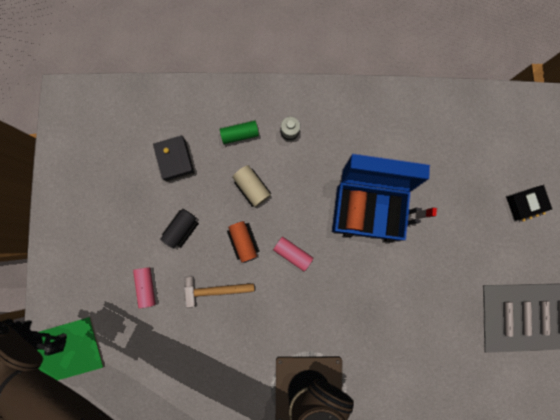

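The views show the case at top(372,210) with its lid open towards +x, red core in the +y groove (357,210), red2 at (242,241), pale at (251,186), dark reference at (180,228), hammer at (220,290). I'll measure the cores and zoom in on the case.

```bash
cat > h.py <<'E'
import numpy as np, cv2
from workcell import arm, viewer
def proj(f,X):
    c=np.atleast_2d(X)@f["R"].T+f["t"]; s=c[:,:2]/c[:,2:]
    s=s*(1+f["k1"]*(s**2).sum(1,keepdims=True))
    return s*f["fx"]+[f["cx"],f["cy"]]
def ray(f,uv):
    d=(np.asarray(uv,float)-[f["cx"],f["cy"]])/f["fx"]; s=d.copy()
    for _ in range(20): s=d/(1+f["k1"]*(s@s))
    return -f["R"].T@f["t"], f["R"].T@np.r_[s,1]
def atz(f,uv,z):
    o,d=ray(f,uv); return o+d*(z-o[2])/d[2]
def core(f,seed,z,tol=14):
    hsv=cv2.cvtColor(f["pixels"],cv2.COLOR_RGB2LAB).astype(int)
    p=hsv[seed[1],seed[0]]; m=(np.abs(hsv-p)[:,:,1:].max(2)<tol)&(np.abs(hsv-p)[:,:,0]<70)
    _,l=cv2.connectedComponents(m.astype(np.uint8),connectivity=4); m=l==l[seed[1],seed[0]]
    c=max(cv2.findContours(m.astype(np.uint8),0,2)[0],key=cv2.contourArea)
    P=np.array([atz(f,q[0],z)[:2] for q in c])*1000
    (cx,cy),(w,h),a=cv2.minAreaRect(P.astype(np.float32))
    if w<h: w,h,a=h,w,a+90
    return round(cx,1),round(cy,1),round(w,1),round(h,1),(a+90)%180-90
E
python3 - <<'E'
from h import *
S=viewer.grab_frame("scene");T=viewer.grab_frame("top")
for n,a,b,z in (("red2",(333,243),(242,241),.03),("pale",(277,262),(251,186),.035),("red1",(240,176),(357,210),.031)):
    for f,s in ((S,a),(T,b)):
        try: print(n,core(f,s,z,8 if n=="pale" else 22))
        except Exception as e: print(n,e)
a=cv2.resize(S["pixels"][80:215,165:285],None,fx=3.3,fy=3.3,interpolation=cv2.INTER_CUBIC)
b=cv2.resize(T["pixels"][145:250,325:445],None,fx=3.3,fy=3.3,interpolation=cv2.INTER_CUBIC)
b=cv2.copyMakeBorder(b,0,a.shape[0]-b.shape[0],0,0,0)
cv2.imwrite("pics/case.png",np.hstack([a,b])[:,:,::-1]); print(a.shape)
E
```

```text
red2 (419.9, 189.5, 120.1, 49.7, 21.19894027709961)
red2 (428.5, 192.2, 112.1, 46.9, 20.11884307861328)
pale (580.9, 161.2, 120.4, 60.5, 35.682403564453125)
pale (593.1, 169.8, 113.2, 52.7, 36.67998504638672)
red1 (514.4, -143.8, 115.5, 53.2, -6.9826202392578125)
red1 (522.2, -140.4, 112.7, 48.4, -7.348335266113281)
(446, 396, 3)
```

View pics/case.png

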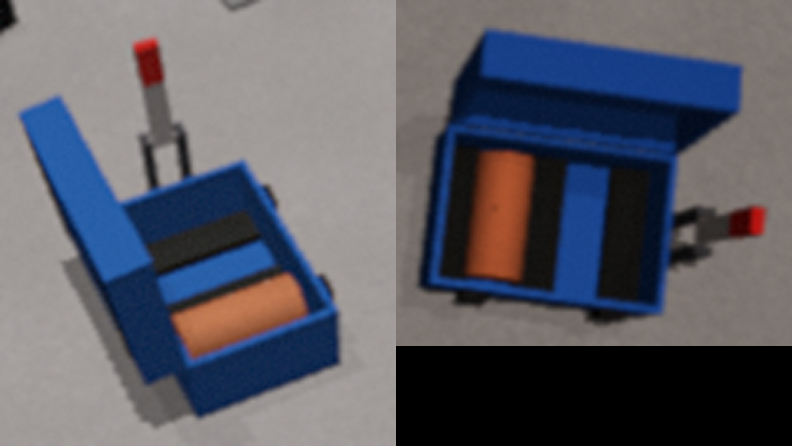

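```bash
cat >> h.py <<'E'
from scipy.optimize import minimize
K=4
def mask(f,seed,roi,hue=12):
    x0,y0,x1,y1=roi
    im=cv2.resize(f["pixels"][y0:y1,x0:x1],None,fx=K,fy=K,interpolation=cv2.INTER_CUBIC)
    h=cv2.cvtColor(im,cv2.COLOR_RGB2HSV).astype(int); s=(K*(seed[0]-x0),K*(seed[1]-y0)); p=h[s[1],s[0]]
    dh=np.abs(h[...,0]-p[0]); m=(np.minimum(dh,180-dh)<hue)&(h[...,1]>.5*p[1])&(h[...,2]>25)
    _,l=cv2.connectedComponents(m.astype(np.uint8)); m=(l==l[s[1],s[0]]).astype(np.uint8)
    o=np.zeros_like(m); cv2.drawContours(o,[max(cv2.findContours(m,0,2)[0],key=cv2.contourArea)],-1,1,-1)
    return o
def fill(f,roi,shape,parts):
    o=np.zeros(shape,np.uint8)
    for X in parts:
        q=((proj(f,X)+.5-np.array(roi[:2]))*K-.5)
        cv2.fillConvexPoly(o,cv2.convexHull((q*16).round().astype(np.int32)),1,shift=4)
    return o
def fit(views,model,x0,step):
    def cost(x):
        return sum((lambda r:(r^m).sum()/m.sum())(fill(f,roi,m.shape,model(x))) for f,roi,m in views)
    x0=np.array(x0,float); sim=np.vstack([x0]+[x0+np.eye(len(x0))[i]*step[i] for i in range(len(x0))])
    for _ in range(3):
        r=minimize(cost,sim[0],method="Nelder-Mead",options=dict(initial_simplex=sim,xatol=1e-5,fatol=1e-5))
        sim=np.vstack([r.x]+[r.x+np.eye(len(x0))[i]*step[i] for i in range(len(x0))])
    return r.x.round(4),round(r.fun,3)
th=np.linspace(0,2*np.pi,40)
def cyl(x,r,z,L=.11):
    a=np.array([np.cos(x[2]),np.sin(x[2]),0]);n=np.array([-a[1],a[0],0]);c=np.array([x[0],x[1],z])
    return [np.vstack([c+s*a*L/2+r*(np.outer(np.cos(th),n)+np.outer(np.sin(th),[0,0,1])) for s in(-1,1)])]
def box(lo,hi): return np.array([[x,y,z] for x in(lo[0],hi[0]) for y in(lo[1],hi[1]) for z in(lo[2],hi[2])])
def tocase(x,P):
    c,s=np.cos(x[2]),np.sin(x[2]); return np.asarray(P)@np.array([[c,s,0],[-s,c,0],[0,0,1]])+[x[0],x[1],0]
def case(x):
    L=box((-.138,-.101,0),(0,.101,.038)); c,s=np.cos(x[3]),np.sin(x[3])
    L=np.c_[c*L[:,0]+s*L[:,2],L[:,1],-s*L[:,0]*1+c*L[:,2]]+[.069,0,.074]
    return [tocase(x,box((-.069,-.101,0),(.069,.101,.074))),tocase(x,L)]
E
python3 - <<'E'
from h import *
S=viewer.grab_frame("scene");T=viewer.grab_frame("top")
def R(s,d): return (s[0]-d,s[1]-d,s[0]+d,s[1]+d)
for n,a,b,r,z,x0 in (("red2",(333,243),(242,241),.025,.03,(.425,.19,.36)),("pale",(277,262),(251,186),.03,.035,(.587,.165,.63))):
  for vs in ((S,T),(S,),(T,)):
    V=[(f,R(s,45),mask(f,s,R(s,45))) for f,s in ((S,a),(T,b)) if any(f is v for v in vs)]
    print(n,fit(V,lambda x:cyl(x,r,z),x0,(.006,.006,.05)))
for vs in ((S,T),(S,),(T,)):
    V=[(f,R(s,80),mask(f,q,R(s,80))) for f,s,q in ((S,(225,155),(220,190)),(T,(380,200),(385,168))) if any(f is v for v in vs)]
    print("case",fit(V,case,(.52,-.18,-.12,1.7),(.006,.006,.05,.1)))
# red tip
for f,s in ((S,(210,98)),(T,(434,212))):
    m=mask(f,s,R(s,20)); M=cv2.moments(m); print(M["m10"]/M["m00"]/K+s[0]-20,M["m01"]/M["m00"]/K+s[1]-20,m.sum()/16)
E
```

```text
red2 (array([0.4267, 0.1928, 0.3752]), np.float64(0.144))
red2 (array([0.4283, 0.1943, 0.3775]), np.float64(0.062))
red2 (array([0.4274, 0.1909, 0.3741]), np.float64(0.064))
pale (array([0.5894, 0.1701, 0.6602]), np.float64(0.14))
pale (array([0.5893, 0.1706, 0.6699]), np.float64(0.044))
pale (array([0.5898, 0.1676, 0.6403]), np.float64(0.08))
case (array([ 0.5146, -0.1789, -0.1205,  1.6599]), np.float64(0.082))
case (array([ 0.5124, -0.178 , -0.1345,  1.6968]), np.float64(0.04))
case (array([ 0.516 , -0.1802, -0.1259,  1.6443]), np.float64(0.023))
210.06813559322035 98.63525423728814 92.1875
431.46009305654974 212.2806012884753 87.3125
```

```bash
cat >> h.py <<'E'
from scipy.spatial.transform import Rotation as Rot
def to(p,yaw):
    s=arm.state(); w,x,y,z=s["orientation"]; R0=Rot.from_quat([x,y,z,w])
    Rt=Rot.from_matrix(np.array([[np.cos(yaw),np.sin(yaw),0],[np.sin(yaw),-np.cos(yaw),0],[0,0,-1]]))
    d=R0.inv().apply(np.array(p)-s["position"])/.4
    r=(R0.inv()*Rt).as_rotvec(degrees=True)/30
    print("dpos",d.round(4).tolist(),"rot",r.round(4).tolist(),"grip",round(float(s["grip_width"]),3),"t",s["clock"])
E
python3 - <<'E'
from h import *
to((.32,.42,.22),3.2); to((.427,.193,.15),3.517)
E
```

```text
dpos [-0.4444, -0.4438, 0.0549] rot [-0.0016, -0.0006, -0.6994] grip 0.999 t 0.3
dpos [-0.8713, -0.9035, 0.2302] rot [-0.0015, -0.0008, -1.3049] grip 0.999 t 0.3
```

Emit:
jog_arm(rows=[{"delta_pos":[-0.08,-0.08,0.01],"rotation":[0,0,-0.2],"gripper":1},{"delta_pos":[-0.16,-0.165,0.03],"rotation":[0,0,-0.4],"gripper":1},{"delta_pos":[-0.24,-0.25,0.06],"rotation":[0,0,-0.6],"gripper":1},{"delta_pos":[-0.31,-0.32,0.08],"rotation":[0,0,-0.8],"gripper":1},{"delta_pos":[-0.38,-0.4,0.1],"rotation":[0,0,-1],"gripper":1},{"delta_pos":[-0.45,-0.47,0.12],"rotation":[0,0,-1],"gripper":1},{"delta_pos":[-0.52,-0.54,0.14],"rotation":[0,0,-1],"gripper":1},{"delta_pos":[-0.59,-0.61,0.16],"rotation":[0,0,-1],"gripper":1},{"delta_pos":[-0.66,-0.68,0.18],"rotation":[0,0,-1],"gripper":1},{"delta_pos":[-0.73,-0.76,0.2],"rotation":[0,0,-1],"gripper":1},{"delta_pos":[-0.8,-0.83,0.22],"rotation":[0,0,-1],"gripper":1},{"delta_pos":[-0.87,-0.9,0.23],"rotation":[0,0,-1],"gripper":1}])

```text
clock: 1.3
position: [0.4227, 0.2013, 0.1509]
orientation: [-0.0, -0.108, 0.994, 0.0]
contact_force: [1.0, -0.2, -0.2]
grip_width: 0.999
grasp_force: 0.0
```

Run:
```python
from h import *
to((.4275,.193,.15),3.517);to((.4275,.193,.0315),3.517)
```

```text
dpos [-0.0073, -0.0229, 0.0024] rot [0.0002, -0.0004, -0.3044] grip 0.999 t 1.3
dpos [-0.0074, -0.0229, 0.2986] rot [0.0002, -0.0004, -0.3044] grip 0.999 t 1.3
```

Emit:
jog_arm(rows=[{"delta_pos":[0,-0.004,0],"rotation":[0,0,-0.2],"gripper":1},{"delta_pos":[0,-0.004,0],"rotation":[0,0,-0.3],"gripper":1},{"delta_pos":[0,-0.004,0],"rotation":[0,0,-0.3],"gripper":1},{"delta_pos":[0,-0.004,0],"rotation":[0,0,-0.3],"gripper":1},{"delta_pos":[0,-0.004,0],"rotation":[0,0,-0.3],"gripper":1}])

```text
clock: 1.72
position: [0.4229, 0.202, 0.1516]
orientation: [0.0, -0.185, 0.983, 0.0]
contact_force: [0.1, 0.6, -1.0]
grip_width: 1.0
grasp_force: 0.0
```

Run:
```python
from h import *
to((.4275,.193,.0315),3.517)
```

```text
dpos [-0.0024, -0.025, 0.3003] rot [-0.0, 0.0004, -0.0059] grip 1.0 t 1.7167
```

Emit:
jog_arm(rows=[{"delta_pos":[-0.0024,-0.025,0.06],"rotation":[0,0,0],"gripper":1},{"delta_pos":[-0.0024,-0.025,0.12],"rotation":[0,0,0],"gripper":1},{"delta_pos":[-0.0024,-0.025,0.17],"rotation":[0,0,0],"gripper":1},{"delta_pos":[-0.0024,-0.025,0.22],"rotation":[0,0,0],"gripper":1},{"delta_pos":[-0.0024,-0.025,0.26],"rotation":[0,0,0],"gripper":1},{"delta_pos":[-0.0024,-0.025,0.29],"rotation":[0,0,0],"gripper":1},{"delta_pos":[-0.0024,-0.025,0.3],"rotation":[0,0,0],"gripper":1},{"delta_pos":[-0.0024,-0.025,0.3],"rotation":[0,0,0],"gripper":1}])

```text
clock: 2.38
position: [0.4265, 0.193, 0.0305]
orientation: [-0.001, -0.186, 0.983, -0.0]
contact_force: [0.6, -0.6, 1.0]
grip_width: 0.998
grasp_force: 0.0
```

Emit:
jog_arm(rows=[{"delta_pos":[0,0,0],"rotation":[0,0,0],"gripper":0.3},{"delta_pos":[0,0,0],"rotation":[0,0,0],"gripper":0.3},{"delta_pos":[0,0,0],"rotation":[0,0,0],"gripper":0.3},{"delta_pos":[0,0,0],"rotation":[0,0,0],"gripper":0.3},{"delta_pos":[0,0,0],"rotation":[0,0,0],"gripper":0.3},{"delta_pos":[0,0,0],"rotation":[0,0,0],"gripper":0.3},{"delta_pos":[0,0,0],"rotation":[0,0,0],"gripper":0.3},{"delta_pos":[0,0,0],"rotation":[0,0,0],"gripper":0.3}])

```text
clock: 3.05
position: [0.4287, 0.1934, 0.0331]
orientation: [0.001, -0.185, 0.983, 0.0]
contact_force: [-1.6, 1.9, 5.1]
grip_width: 0.564
grasp_force: 62.2
```

Emit:
jog_arm(rows=[{"delta_pos":[0,0,-0.02],"rotation":[0,0,0],"gripper":0.3},{"delta_pos":[0,0,-0.06],"rotation":[0,0,0],"gripper":0.3},{"delta_pos":[0,0,-0.12],"rotation":[0,0,0],"gripper":0.3},{"delta_pos":[0,0,-0.19],"rotation":[0,0,0],"gripper":0.3},{"delta_pos":[0,0,-0.26],"rotation":[0,0,0],"gripper":0.3},{"delta_pos":[0,0,-0.32],"rotation":[0,0,0],"gripper":0.3},{"delta_pos":[0,0,-0.36],"rotation":[0,0,0],"gripper":0.3},{"delta_pos":[0,0,-0.37],"rotation":[0,0,0],"gripper":0.3}])

```text
clock: 3.72
position: [0.4285, 0.1927, 0.1822]
orientation: [0.002, -0.185, 0.983, -0.0]
contact_force: [0.4, 0.3, -4.3]
grip_width: 0.56
grasp_force: 63.9
```

Run:
```python
from h import *
to((.5098,-.2186,.16),np.pi-.1205); to((.5098,-.2186,.0335),np.pi-.1205)
```

```text
dpos [0.1856, -1.0316, 0.0559] rot [-0.0, 0.0091, 0.9423] grip 0.56 t 3.7167
dpos [0.187, -1.0313, 0.3722] rot [-0.0, 0.0091, 0.9423] grip 0.56 t 3.7167
```

Emit:
jog_arm(rows=[{"delta_pos":[0.007,-0.04,0],"rotation":[0,0,0.05],"gripper":0.3},{"delta_pos":[0.02,-0.11,0],"rotation":[0,0,0.15],"gripper":0.3},{"delta_pos":[0.036,-0.2,0],"rotation":[0,0,0.27],"gripper":0.3},{"delta_pos":[0.054,-0.3,0],"rotation":[0,0,0.4],"gripper":0.3},{"delta_pos":[0.072,-0.4,0],"rotation":[0,0,0.52],"gripper":0.3},{"delta_pos":[0.09,-0.5,0],"rotation":[0,0,0.64],"gripper":0.3},{"delta_pos":[0.108,-0.6,0],"rotation":[0,0,0.76],"gripper":0.3},{"delta_pos":[0.126,-0.7,0],"rotation":[0,0,0.86],"gripper":0.3},{"delta_pos":[0.144,-0.8,0],"rotation":[0,0,0.94],"gripper":0.3},{"delta_pos":[0.16,-0.89,0],"rotation":[0,0,0.94],"gripper":0.3},{"delta_pos":[0.175,-0.95,0],"rotation":[0,0,0.94],"gripper":0.3},{"delta_pos":[0.183,-0.98,0],"rotation":[0,0,0.94],"gripper":0.3}])

```text
clock: 4.72
position: [0.5011, -0.202, 0.1773]
orientation: [-0.002, 0.061, 0.998, 0.0]
contact_force: [-0.1, -0.4, -5.3]
grip_width: 0.56
grasp_force: 64.0
```

Run:
```python
from h import *
to((.5098,-.2186,.11),np.pi-.1205)
```

```text
dpos [-0.0272, -0.0387, 0.1682] rot [0.0001, -0.0059, -0.0036] grip 0.56 t 4.7167
```

Emit:
jog_arm(rows=[{"delta_pos":[-0.01,-0.015,0.04],"rotation":[0,0,0],"gripper":0.3},{"delta_pos":[-0.02,-0.03,0.09],"rotation":[0,0,0],"gripper":0.3},{"delta_pos":[-0.027,-0.039,0.13],"rotation":[0,0,0],"gripper":0.3},{"delta_pos":[-0.027,-0.039,0.15],"rotation":[0,0,0],"gripper":0.3},{"delta_pos":[-0.027,-0.039,0.16],"rotation":[0,0,0],"gripper":0.3},{"delta_pos":[-0.027,-0.039,0.16],"rotation":[0,0,0],"gripper":0.3},{"delta_pos":[-0.027,-0.039,0.16],"rotation":[0,0,0],"gripper":0.3}])

```text
clock: 5.3
position: [0.5111, -0.2153, 0.1157]
orientation: [-0.0, 0.059, 0.998, 0.0]
contact_force: [0.5, 0.6, -4.8]
grip_width: 0.563
grasp_force: 63.9
```

Run:
```python
from h import *
to((.5098,-.2186,.0335),np.pi-.1205)
S=viewer.grab_frame("scene");T=viewer.grab_frame("top")
a=cv2.resize(S["pixels"][80:215,165:285],None,fx=3.3,fy=3.3,interpolation=cv2.INTER_CUBIC)
b=cv2.resize(T["pixels"][130:265,325:445],None,fx=3.3,fy=3.3,interpolation=cv2.INTER_CUBIC)
cv2.imwrite("pics/held.png",np.hstack([a,b])[:,:,::-1])
```

```text
dpos [0.0021, -0.0087, 0.2054] rot [0.0003, -0.0003, 0.0035] grip 0.563 t 5.3
```

View pics/held.png

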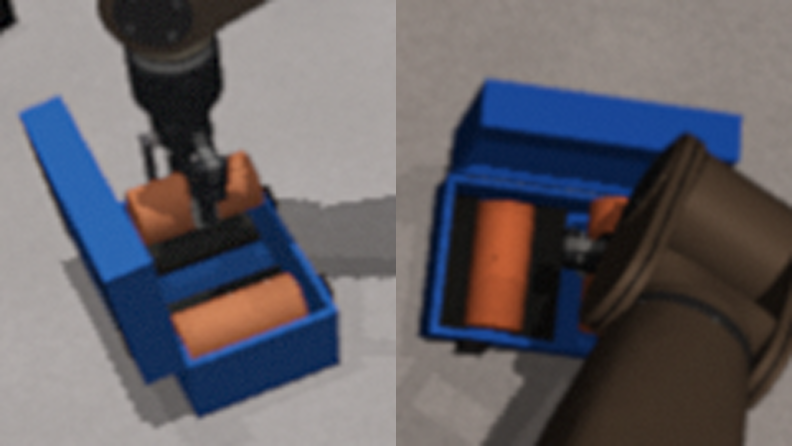

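The held core lies along the case over the free groove (scene crop (127,205)–(270,185)); a quick fit of its hull checks its offset in the grip.

Run:
```python
from h import *
S=viewer.grab_frame("scene")
roi=(195,118,250,158); x0,y0,x1,y1=roi
im=cv2.resize(S["pixels"][y0:y1,x0:x1],None,fx=K,fy=K,interpolation=cv2.INTER_CUBIC)
h=cv2.cvtColor(im,cv2.COLOR_RGB2HSV).astype(int)
m=((h[...,0]<20)&(h[...,1]>110)&(h[...,2]>40)).astype(np.uint8); m=cv2.morphologyEx(m,cv2.MORPH_OPEN,np.ones((5,5)))
hull=cv2.convexHull(np.argwhere(m)[:,::-1].astype(np.int32)); o=np.zeros_like(m); cv2.fillConvexPoly(o,hull,1)
p=arm.state()["position"]; print(p)
for dz in (0,-.003): print(fit([(S,roi,o)],lambda x:cyl(x,.025,p[2]+dz),(.51,-.217,-.12),(.006,.006,.05)))
to((.5098,-.2186,.0335),np.pi-.1205)
```

```text
[ 0.51180766 -0.21593115  0.1168865 ]
(array([ 0.5117, -0.2116, -0.13  ]), np.float64(0.103))
(array([ 0.5109, -0.2142, -0.1228]), np.float64(0.102))
dpos [0.0047, -0.007, 0.2085] rot [-0.0021, 0.0042, 0.0032] grip 0.563 t 5.45
```

Emit:
jog_arm(rows=[{"delta_pos":[0.003,-0.007,0.02],"rotation":[0,0,0],"gripper":0.3},{"delta_pos":[0.003,-0.007,0.05],"rotation":[0,0,0],"gripper":0.3},{"delta_pos":[0.003,-0.007,0.08],"rotation":[0,0,0],"gripper":0.3},{"delta_pos":[0.003,-0.007,0.11],"rotation":[0,0,0],"gripper":0.3},{"delta_pos":[0.003,-0.007,0.14],"rotation":[0,0,0],"gripper":0.3},{"delta_pos":[0.003,-0.007,0.165],"rotation":[0,0,0],"gripper":0.3},{"delta_pos":[0.003,-0.007,0.18],"rotation":[0,0,0],"gripper":0.3},{"delta_pos":[0.003,-0.007,0.19],"rotation":[0,0,0],"gripper":0.3},{"delta_pos":[0.003,-0.007,0.195],"rotation":[0,0,0],"gripper":0.3},{"delta_pos":[0.003,-0.007,0.195],"rotation":[0,0,0],"gripper":0.3}])

```text
clock: 6.28
position: [0.5084, -0.2154, 0.0352]
orientation: [-0.002, 0.06, 0.998, 0.003]
contact_force: [-0.6, 9.2, -3.9]
grip_width: 0.561
grasp_force: 64.2
```

Emit:
jog_arm(rows=[{"delta_pos":[0,0,0.002],"rotation":[0,0,0],"gripper":0.3},{"delta_pos":[0,0,0.004],"rotation":[0,0,0],"gripper":0.3},{"delta_pos":[0,0,0.006],"rotation":[0,0,0],"gripper":0.3},{"delta_pos":[0,0,0.007],"rotation":[0,0,0],"gripper":0.3},{"delta_pos":[0,0,0.007],"rotation":[0,0,0],"gripper":0.3}])

```text
clock: 6.7
position: [0.5085, -0.2152, 0.0342]
orientation: [-0.002, 0.06, 0.998, 0.003]
contact_force: [-6.1, 13.1, 7.5]
grip_width: 0.558
grasp_force: 65.4
```

Emit:
jog_arm(rows=[{"delta_pos":[0.001,0.003,0],"rotation":[0,0,0],"gripper":0.3},{"delta_pos":[0.002,0.006,0],"rotation":[0,0,0],"gripper":0.3},{"delta_pos":[0.002,0.007,0],"rotation":[0,0,0],"gripper":0.3},{"delta_pos":[0.002,0.007,0],"rotation":[0,0,0],"gripper":0.3}])

```text
clock: 7.03
position: [0.5087, -0.2152, 0.0342]
orientation: [-0.001, 0.06, 0.998, 0.001]
contact_force: [-2.7, 1.8, 0.3]
grip_width: 0.561
grasp_force: 65.0
```

Emit:
jog_arm(rows=[{"delta_pos":[0.001,0.001,0.002],"rotation":[0,0,0],"gripper":0.3},{"delta_pos":[0.001,0.001,0.003],"rotation":[0,0,0],"gripper":0.3},{"delta_pos":[0.001,0.001,0.003],"rotation":[0,0,0],"gripper":0.3}])

```text
clock: 7.28
position: [0.5087, -0.2152, 0.0342]
orientation: [-0.001, 0.06, 0.998, 0.0]
contact_force: [-4.0, 4.4, 5.1]
grip_width: 0.561
grasp_force: 65.5
```

Emit:
jog_arm(rows=[{"delta_pos":[0,0,0],"rotation":[0,0,0],"gripper":0.62},{"delta_pos":[0,0,0],"rotation":[0,0,0],"gripper":0.68},{"delta_pos":[0,0,0],"rotation":[0,0,0],"gripper":0.74},{"delta_pos":[0,0,0],"rotation":[0,0,0],"gripper":0.74},{"delta_pos":[0,0,0],"rotation":[0,0,0],"gripper":0.74},{"delta_pos":[0,0,-0.03],"rotation":[0,0,0],"gripper":0.74},{"delta_pos":[0,0,-0.1],"rotation":[0,0,0],"gripper":0.74},{"delta_pos":[0,0,-0.19],"rotation":[0,0,0],"gripper":0.74},{"delta_pos":[0,0,-0.28],"rotation":[0,0,0],"gripper":0.74},{"delta_pos":[0,0,-0.35],"rotation":[0,0,0],"gripper":0.74},{"delta_pos":[0,0,-0.38],"rotation":[0,0,0],"gripper":0.74},{"delta_pos":[0,0,-0.38],"rotation":[0,0,0],"gripper":0.9}])

```text
clock: 8.28
position: [0.5114, -0.2173, 0.1905]
orientation: [0.005, 0.06, 0.998, -0.003]
contact_force: [-0.4, -0.1, 0.4]
grip_width: 0.861
grasp_force: 0.0
```

Run:
```python
from h import *
to((.5893,.1695,.16),np.pi+.655)
```

```text
dpos [-0.0773, 0.9837, 0.0718] rot [-0.0167, 0.0139, -1.4794] grip 0.861 t 8.2833
```

Emit:
jog_arm(rows=[{"delta_pos":[0,0.08,0],"rotation":[0,0,0],"gripper":1},{"delta_pos":[0,0.17,0],"rotation":[0,0,0],"gripper":1},{"delta_pos":[0,0.27,0],"rotation":[0,0,-0.1],"gripper":1},{"delta_pos":[0,0.37,0],"rotation":[0,0,-0.25],"gripper":1},{"delta_pos":[0,0.47,0],"rotation":[0,0,-0.4],"gripper":1},{"delta_pos":[-0.01,0.57,0],"rotation":[0,0,-0.55],"gripper":1},{"delta_pos":[-0.03,0.67,0],"rotation":[0,0,-0.7],"gripper":1},{"delta_pos":[-0.05,0.77,0.02],"rotation":[0,0,-0.85],"gripper":1},{"delta_pos":[-0.07,0.86,0.04],"rotation":[0,0,-1],"gripper":1},{"delta_pos":[-0.077,0.93,0.06],"rotation":[0,0,-1],"gripper":1},{"delta_pos":[-0.077,0.97,0.07],"rotation":[0,0,-1],"gripper":1},{"delta_pos":[-0.077,0.983,0.07],"rotation":[0,0,-1],"gripper":1}])

```text
clock: 9.28
position: [0.5844, 0.1737, 0.1531]
orientation: [-0.003, -0.202, 0.979, 0.0]
contact_force: [0.1, -0.8, 0.2]
grip_width: 1.001
grasp_force: 0.0
```

Emit:
jog_arm(rows=[{"delta_pos":[0,0,0],"rotation":[0,0,-0.2],"gripper":1},{"delta_pos":[0,0,0],"rotation":[0,0,-0.4],"gripper":1},{"delta_pos":[0,0,0],"rotation":[0,0,-0.48],"gripper":1},{"delta_pos":[0,0,0],"rotation":[0,0,-0.48],"gripper":1}])

```text
clock: 9.62
position: [0.5856, 0.1705, 0.1559]
orientation: [-0.001, -0.322, 0.947, -0.0]
contact_force: [1.0, 0.2, 0.1]
grip_width: 0.999
grasp_force: 0.0
```

Run:
```python
from h import *
to((.5893,.1695,.038),np.pi+.655)
```

```text
dpos [-0.0062, -0.0078, 0.2948] rot [0.001, -0.0035, 0.0009] grip 0.999 t 9.6167
```

Emit:
jog_arm(rows=[{"delta_pos":[-0.006,-0.008,0.06],"rotation":[0,0,0],"gripper":1},{"delta_pos":[-0.006,-0.008,0.12],"rotation":[0,0,0],"gripper":1},{"delta_pos":[-0.006,-0.008,0.17],"rotation":[0,0,0],"gripper":1},{"delta_pos":[-0.006,-0.008,0.22],"rotation":[0,0,0],"gripper":1},{"delta_pos":[-0.006,-0.008,0.26],"rotation":[0,0,0],"gripper":1},{"delta_pos":[-0.006,-0.008,0.285],"rotation":[0,0,0],"gripper":1},{"delta_pos":[-0.006,-0.008,0.293],"rotation":[0,0,0],"gripper":1},{"delta_pos":[-0.006,-0.008,0.293],"rotation":[0,0,0],"gripper":1}])

```text
clock: 10.28
position: [0.5893, 0.1699, 0.0391]
orientation: [-0.001, -0.321, 0.947, 0.0]
contact_force: [-0.6, 0.2, 0.2]
grip_width: 1.002
grasp_force: 0.0
```

Emit:
jog_arm(rows=[{"delta_pos":[0,0,0],"rotation":[0,0,0],"gripper":0.4},{"delta_pos":[0,0,0],"rotation":[0,0,0],"gripper":0.4},{"delta_pos":[0,0,0],"rotation":[0,0,0],"gripper":0.4},{"delta_pos":[0,0,0],"rotation":[0,0,0],"gripper":0.4},{"delta_pos":[0,0,0],"rotation":[0,0,0],"gripper":0.4},{"delta_pos":[0,0,0],"rotation":[0,0,0],"gripper":0.4},{"delta_pos":[0,0,0],"rotation":[0,0,0],"gripper":0.4}])

```text
clock: 10.87
position: [0.5912, 0.1709, 0.0426]
orientation: [0.001, -0.322, 0.947, -0.0]
contact_force: [-2.8, 0.2, 6.1]
grip_width: 0.666
grasp_force: 64.4
```

Emit:
jog_arm(rows=[{"delta_pos":[0,0,-0.02],"rotation":[0,0,0],"gripper":0.4},{"delta_pos":[0,0,-0.06],"rotation":[0,0,0],"gripper":0.4},{"delta_pos":[0,0,-0.12],"rotation":[0,0,0],"gripper":0.4},{"delta_pos":[0,0,-0.19],"rotation":[0,0,0],"gripper":0.4},{"delta_pos":[0,0,-0.26],"rotation":[0,0,0],"gripper":0.4},{"delta_pos":[0,0,-0.33],"rotation":[0,0,0],"gripper":0.4},{"delta_pos":[0,0,-0.38],"rotation":[0,0,0],"gripper":0.4},{"delta_pos":[0,0,-0.4],"rotation":[0,0,0],"gripper":0.4}])

```text
clock: 11.53
position: [0.5906, 0.1706, 0.203]
orientation: [0.002, -0.322, 0.947, -0.001]
contact_force: [1.4, 0.2, -6.0]
grip_width: 0.666
grasp_force: 66.3
```

Run:
```python
from h import *
to((.514,-.1765,.19),np.pi-.1205)
T=viewer.grab_frame("top")
b=cv2.resize(T["pixels"][130:265,325:445],None,fx=4,fy=4,interpolation=cv2.INTER_CUBIC)
cv2.imwrite("pics/placed.png",b[:,:,::-1])
for s,z,n in (((357,210),.031,"red1"),((392,213),.031,"red2")):
    R=(s[0]-14,s[1]-30,s[0]+14,s[1]+30)
    try: print(n,fit([(T,R,mask(T,s,R))],lambda x:cyl(x,.025,z),(.51,-.14 if n=="red1" else -.217,-.12),(.006,.006,.05)))
    except Exception as e: print(e)
```

```text
dpos [0.6811, -0.5708, 0.0315] rot [-0.0016, 0.0073, 1.4826] grip 0.666 t 11.5333
red1 (array([ 0.5205, -0.1404, -0.1317]), np.float64(0.101))
red2 (array([ 0.5087, -0.2206, -0.1269]), np.float64(0.016))
```

View pics/placed.png

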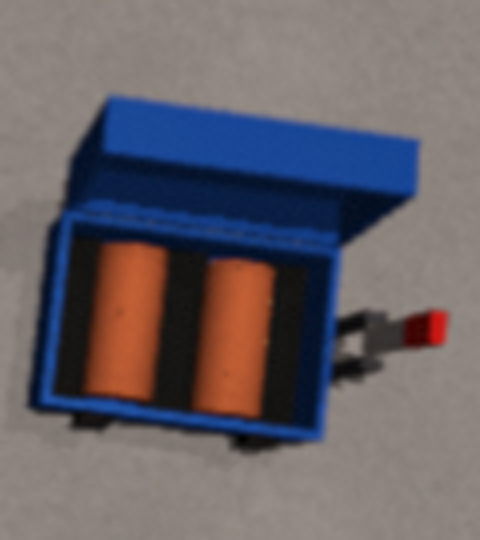

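Both red cores lie parallel in their grooves (crop (125,320) and (235,335)). Carrying the pale one over, swinging clear of the lid.

Run:
```python
from h import *
to((.48,.06,.205),np.pi-.1205)
```

```text
dpos [0.3882, -0.0503, -0.0057] rot [-0.0016, 0.0082, 1.4826] grip 0.666 t 11.5833
```

Emit:
jog_arm(rows=[{"delta_pos":[0.015,-0.002,0],"rotation":[0,0,0.05],"gripper":0.4},{"delta_pos":[0.05,-0.006,0],"rotation":[0,0,0.15],"gripper":0.4},{"delta_pos":[0.1,-0.012,0],"rotation":[0,0,0.28],"gripper":0.4},{"delta_pos":[0.15,-0.019,0],"rotation":[0,0,0.42],"gripper":0.4},{"delta_pos":[0.2,-0.026,0],"rotation":[0,0,0.58],"gripper":0.4},{"delta_pos":[0.25,-0.032,0],"rotation":[0,0,0.74],"gripper":0.4},{"delta_pos":[0.3,-0.038,0],"rotation":[0,0,0.88],"gripper":0.4},{"delta_pos":[0.34,-0.044,0],"rotation":[0,0,0.97],"gripper":0.4},{"delta_pos":[0.37,-0.048,0],"rotation":[0,0,1],"gripper":0.4},{"delta_pos":[0.388,-0.05,0],"rotation":[0,0,1],"gripper":0.4}])

```text
clock: 12.42
position: [0.4765, 0.0592, 0.1975]
orientation: [-0.003, -0.065, 0.998, 0.0]
contact_force: [0.4, -0.4, -6.5]
grip_width: 0.666
grasp_force: 66.2
```

Run:
```python
from h import *
to((.5135,-.177,.19),np.pi-.1205)
```

```text
dpos [-0.0147, -0.5977, 0.0182] rot [0.0003, -0.0104, 0.4803] grip 0.666 t 12.4167
```

Emit:
jog_arm(rows=[{"delta_pos":[0,-0.03,0],"rotation":[0,0,0.05],"gripper":0.4},{"delta_pos":[0,-0.09,0],"rotation":[0,0,0.15],"gripper":0.4},{"delta_pos":[0,-0.16,0],"rotation":[0,0,0.3],"gripper":0.4},{"delta_pos":[-0.003,-0.24,0],"rotation":[0,0,0.42],"gripper":0.4},{"delta_pos":[-0.005,-0.32,0],"rotation":[0,0,0.48],"gripper":0.4},{"delta_pos":[-0.008,-0.4,0],"rotation":[0,0,0.48],"gripper":0.4},{"delta_pos":[-0.01,-0.48,0.01],"rotation":[0,0,0.48],"gripper":0.4},{"delta_pos":[-0.015,-0.54,0.01],"rotation":[0,0,0.48],"gripper":0.4},{"delta_pos":[-0.015,-0.58,0.02],"rotation":[0,0,0.48],"gripper":0.4},{"delta_pos":[-0.015,-0.598,0.02],"rotation":[0,0,0.48],"gripper":0.4},{"delta_pos":[-0.015,-0.598,0.02],"rotation":[0,0,0.48],"gripper":0.4},{"delta_pos":[-0.015,-0.598,0.02],"rotation":[0,0,0.48],"gripper":0.4}])

```text
clock: 13.42
position: [0.5164, -0.1757, 0.1917]
orientation: [-0.001, 0.06, 0.998, 0.001]
contact_force: [-0.6, 0.8, -7.4]
grip_width: 0.669
grasp_force: 66.3
```

Run:
```python
from h import *
to((.5135,-.177,.084),np.pi-.1205)
S=viewer.grab_frame("scene")
roi=(190,90,265,150); x0,y0,x1,y1=roi
im=cv2.resize(S["pixels"][y0:y1,x0:x1],None,fx=K,fy=K,interpolation=cv2.INTER_CUBIC)
cv2.imwrite("pics/pale.png",cv2.resize(S["pixels"][60:215,165:285],None,fx=3.5,fy=3.5)[:,:,::-1])
```

```text
dpos [0.0065, -0.0046, 0.2692] rot [0.0029, -0.0024, 0.0016] grip 0.669 t 13.4167
```

View pics/pale.png

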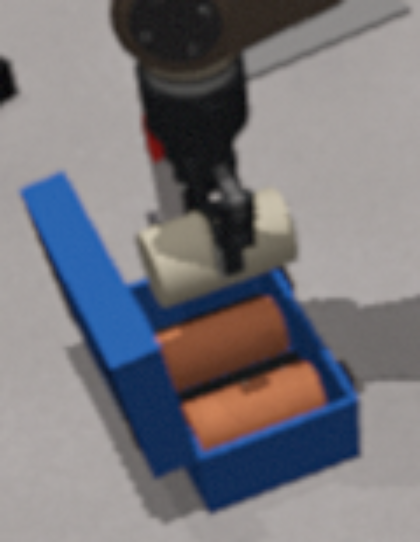

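Emit:
jog_arm(rows=[{"delta_pos":[0.004,-0.002,0.03],"rotation":[0,0,0],"gripper":0.4},{"delta_pos":[0.008,-0.003,0.07],"rotation":[0,0,0],"gripper":0.4},{"delta_pos":[0.008,-0.003,0.12],"rotation":[0,0,0],"gripper":0.4},{"delta_pos":[0.008,-0.003,0.17],"rotation":[0,0,0],"gripper":0.4},{"delta_pos":[0.008,-0.003,0.21],"rotation":[0,0,0],"gripper":0.4},{"delta_pos":[0.008,-0.003,0.24],"rotation":[0,0,0],"gripper":0.4},{"delta_pos":[0.008,-0.003,0.26],"rotation":[0,0,0],"gripper":0.4},{"delta_pos":[0.008,-0.003,0.268],"rotation":[0,0,0],"gripper":0.4},{"delta_pos":[0.008,-0.003,0.268],"rotation":[0,0,0],"gripper":0.4},{"delta_pos":[0.008,-0.003,0.268],"rotation":[0,0,0],"gripper":0.4}])

```text
clock: 14.3
position: [0.5139, -0.1772, 0.0859]
orientation: [0.001, 0.059, 0.998, -0.0]
contact_force: [1.3, -0.4, -6.4]
grip_width: 0.667
grasp_force: 66.3
```

Emit:
jog_arm(rows=[{"delta_pos":[0,0,0.003],"rotation":[0,0,0],"gripper":0.4},{"delta_pos":[0,0,0.006],"rotation":[0,0,0],"gripper":0.4},{"delta_pos":[0,0,0.009],"rotation":[0,0,0],"gripper":0.4},{"delta_pos":[0,0,0.01],"rotation":[0,0,0],"gripper":0.4},{"delta_pos":[0,0,0.01],"rotation":[0,0,0],"gripper":0.4}])

```text
clock: 14.72
position: [0.5132, -0.1771, 0.0811]
orientation: [-0.0, 0.06, 0.998, 0.0]
contact_force: [-0.4, 0.4, -6.8]
grip_width: 0.666
grasp_force: 66.3
```

Emit:
jog_arm(rows=[{"delta_pos":[0,0,0.003],"rotation":[0,0,0],"gripper":0.4},{"delta_pos":[0,0,0.006],"rotation":[0,0,0],"gripper":0.4},{"delta_pos":[0,0,0.008],"rotation":[0,0,0],"gripper":0.4},{"delta_pos":[0,0,0.008],"rotation":[0,0,0],"gripper":0.4}])

```text
clock: 15.05
position: [0.5131, -0.177, 0.0775]
orientation: [-0.0, 0.06, 0.998, 0.0]
contact_force: [-0.4, -0.5, -7.7]
grip_width: 0.666
grasp_force: 66.3
```

Emit:
jog_arm(rows=[{"delta_pos":[0,0,0.002],"rotation":[0,0,0],"gripper":0.4},{"delta_pos":[0,0,0.003],"rotation":[0,0,0],"gripper":0.4},{"delta_pos":[0,0,0.004],"rotation":[0,0,0],"gripper":0.4},{"delta_pos":[0,0,0.004],"rotation":[0,0,0],"gripper":0.4}])

```text
clock: 15.38
position: [0.5136, -0.1769, 0.077]
orientation: [0.0, 0.06, 0.998, 0.0]
contact_force: [-0.7, 2.8, -1.0]
grip_width: 0.662
grasp_force: 67.1
```

Contact. A little more, shifted slightly +y.

Emit:
jog_arm(rows=[{"delta_pos":[0,0.001,0.001],"rotation":[0,0,0],"gripper":0.4},{"delta_pos":[0,0.001,0.003],"rotation":[0,0,0],"gripper":0.4},{"delta_pos":[0,0.001,0.003],"rotation":[0,0,0],"gripper":0.4}])

```text
clock: 15.63
position: [0.514, -0.1764, 0.0764]
orientation: [0.001, 0.06, 0.998, 0.0]
contact_force: [-2.4, 4.7, 3.3]
grip_width: 0.668
grasp_force: 67.8
```

Emit:
jog_arm(rows=[{"delta_pos":[0,0,0],"rotation":[0,0,0],"gripper":0.72},{"delta_pos":[0,0,0],"rotation":[0,0,0],"gripper":0.78},{"delta_pos":[0,0,0],"rotation":[0,0,0],"gripper":0.85},{"delta_pos":[0,0,0],"rotation":[0,0,0],"gripper":0.85},{"delta_pos":[0,0,0],"rotation":[0,0,0],"gripper":0.85},{"delta_pos":[0,0,-0.03],"rotation":[0,0,0],"gripper":0.85},{"delta_pos":[0,0,-0.1],"rotation":[0,0,0],"gripper":0.85},{"delta_pos":[0,0,-0.2],"rotation":[0,0,0],"gripper":0.85},{"delta_pos":[0,0,-0.3],"rotation":[0,0,0],"gripper":0.5},{"delta_pos":[0,0,-0.4],"rotation":[0,0,0],"gripper":0},{"delta_pos":[0,0,-0.48],"rotation":[0,0,0],"gripper":0},{"delta_pos":[0,0,-0.5],"rotation":[0,0,0],"gripper":0}])

```text
clock: 16.63
position: [0.5158, -0.1781, 0.2841]
orientation: [0.006, 0.06, 0.998, -0.003]
contact_force: [0.6, -0.7, 0.2]
grip_width: 0.285
grasp_force: 0.0
```

Run:
```python
from h import *
print(arm.state()["position"])
S=viewer.grab_frame("scene");T=viewer.grab_frame("top")
a=cv2.resize(S["pixels"][60:215,165:285],None,fx=3.3,fy=3.3,interpolation=cv2.INTER_CUBIC)
b=cv2.resize(T["pixels"][115:270,325:445],None,fx=3.3,fy=3.3,interpolation=cv2.INTER_CUBIC)
cv2.imwrite("pics/sad.png",np.hstack([a,b])[:,:,::-1])
# lid angle refit (body pose fixed) ; clamp red centroid from first frames
C=(.5146,-.1775,-.123)
def R(s,d): return (s[0]-d,s[1]-d,s[0]+d,s[1]+d)
s=(225,155); m=mask(S,(220,190),R(s,80)); 
for L in np.arange(1.55,1.8,.03): print(round(L,2),round((fill(S,R(s,80),m.shape,case((*C,L)))^m).sum()/m.sum(),4))
for th_ in np.arange(1.5,2.1,.1):
    P=tocase(C,[[0,-.113+.08*np.cos(th_),.118+.08*np.sin(th_)]])
    print(round(th_,2),proj(S,P).round(1),proj(T,P).round(1))
```

```text
[ 0.51579917 -0.178103    0.2840924 ]
1.55 0.1167
1.58 0.0989
1.61 0.0817
1.64 0.0657
1.67 0.0554
1.7 0.0643
1.73 0.0837
1.76 0.1221
1.79 0.1575
1.5 [[211.1 100.9]] [[426.1 211.2]]
1.6 [[210.   99.1]] [[429.1 211.6]]
1.7 [[209.   97.5]] [[432.1 212. ]]
1.8 [[208.   96.2]] [[434.8 212.4]]
1.9 [[207.1  95.2]] [[437.4 212.9]]
2.0 [[206.3  94.4]] [[439.7 213.4]]
2.1 [[205.6  93.9]] [[441.8 213.9]]
```

View pics/sad.png

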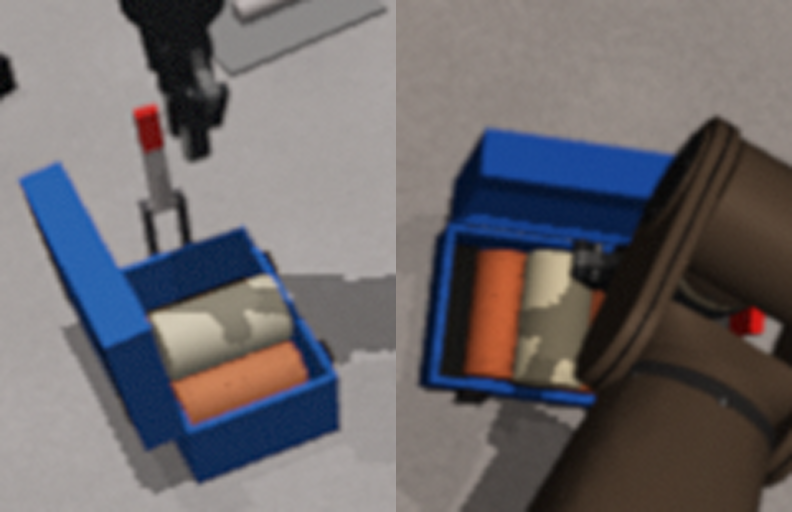

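The pale core is saddled straight between the red ones (left (220,320), right (550,315)). Lid ≈1.67 rad, clamp ≈1.65 rad. Going behind the lid with shut fingers.

Emit:
jog_arm(rows=[{"delta_pos":[-0.05,0,-0.01],"rotation":[0,0,0],"gripper":0},{"delta_pos":[-0.12,0,-0.02],"rotation":[0,0,0],"gripper":0},{"delta_pos":[-0.2,0,-0.02],"rotation":[0,0,0],"gripper":0},{"delta_pos":[-0.28,0,-0.02],"rotation":[0,0,0],"gripper":0},{"delta_pos":[-0.35,0,-0.02],"rotation":[0,0,0],"gripper":0},{"delta_pos":[-0.4,0,-0.02],"rotation":[0,0,0],"gripper":0},{"delta_pos":[-0.41,0,-0.02],"rotation":[0,0,0],"gripper":0},{"delta_pos":[-0.41,0,-0.02],"rotation":[0,0,0],"gripper":0},{"delta_pos":[-0.41,0,-0.02],"rotation":[0,0,0],"gripper":0}])

```text
clock: 17.48
position: [0.675, -0.1959, 0.2811]
orientation: [-0.002, 0.06, 0.998, 0.001]
contact_force: [-0.4, 0.8, -0.4]
grip_width: 0.003
grasp_force: 0.0
```

```bash
cat >> h.py <<'E'
CASE=(.5146,-.1775,-.1215)
def toc(X,Y,z,yaw=np.pi+CASE[2]): to(tocase(CASE,[[X,Y,z]])[0],yaw)
E
python3 - <<'E'
from h import *
toc(.155,0,.195)
s=arm.state()["position"]; print(s)
E
```

```text
dpos [0.0154, -0.0031, 0.2152] rot [0.0018, -0.0071, 0.0043] grip 0.003 t 17.4833
[ 0.67501274 -0.19591819  0.28105055]
```

Emit:
jog_arm(rows=[{"delta_pos":[0,0,0.04],"rotation":[0,0,0],"gripper":0},{"delta_pos":[0,0,0.09],"rotation":[0,0,0],"gripper":0},{"delta_pos":[0,0,0.14],"rotation":[0,0,0],"gripper":0},{"delta_pos":[0,0,0.18],"rotation":[0,0,0],"gripper":0},{"delta_pos":[0,0,0.205],"rotation":[0,0,0],"gripper":0},{"delta_pos":[0,0,0.21],"rotation":[0,0,0],"gripper":0},{"delta_pos":[0.015,0,0.21],"rotation":[0,0,0],"gripper":0},{"delta_pos":[0.03,0,0.208],"rotation":[0,0,0],"gripper":0},{"delta_pos":[0.05,0,0.206],"rotation":[0,0,0],"gripper":0},{"delta_pos":[0.07,0,0.204],"rotation":[0,0,0],"gripper":0},{"delta_pos":[0.085,0,0.203],"rotation":[0,0,0],"gripper":0}])

```text
clock: 18.4
position: [0.6426, -0.1924, 0.2039]
orientation: [0.002, 0.06, 0.998, -0.001]
contact_force: [5.8, -0.8, 4.0]
grip_width: 0.001
grasp_force: 2.8
```

Run:
```python
from h import *
for w in ((.118,0,.2),(.0858,0,.206),(.0499,0,.2023),(.0165,0,.1882)): toc(*w)
```

```text
dpos [0.0273, -0.0019, 0.0095] rot [-0.0018, 0.0093, 0.0036] grip 0.001 t 18.4
dpos [0.1077, -0.0017, -0.0059] rot [-0.0018, 0.0093, 0.0036] grip 0.001 t 18.4
dpos [0.1975, -0.0015, 0.0029] rot [-0.0018, 0.0093, 0.0036] grip 0.001 t 18.4
dpos [0.2812, -0.0013, 0.0378] rot [-0.0018, 0.0093, 0.0036] grip 0.001 t 18.4
```

Emit:
jog_arm(rows=[{"delta_pos":[0.015,0,0.004],"rotation":[0,0,0],"gripper":0},{"delta_pos":[0.03,0,0.006],"rotation":[0,0,0],"gripper":0},{"delta_pos":[0.047,0,0.003],"rotation":[0,0,0],"gripper":0},{"delta_pos":[0.065,0,0],"rotation":[0,0,0],"gripper":0},{"delta_pos":[0.083,0,-0.003],"rotation":[0,0,0],"gripper":0},{"delta_pos":[0.1,0,-0.005],"rotation":[0,0,0],"gripper":0},{"delta_pos":[0.118,0,-0.006],"rotation":[0,0,0],"gripper":0},{"delta_pos":[0.135,0,-0.005],"rotation":[0,0,0],"gripper":0},{"delta_pos":[0.152,0,-0.004],"rotation":[0,0,0],"gripper":0},{"delta_pos":[0.168,0,-0.002],"rotation":[0,0,0],"gripper":0},{"delta_pos":[0.183,0,0],"rotation":[0,0,0],"gripper":0},{"delta_pos":[0.197,0,0.003],"rotation":[0,0,0],"gripper":0}])

```text
clock: 19.4
position: [0.5644, -0.1831, 0.2025]
orientation: [0.002, 0.06, 0.998, -0.001]
contact_force: [2.4, 0.6, 5.5]
grip_width: -0.004
grasp_force: 2.4
```

Run:
```python
from h import *
for w in ((.0499,0,.2023),(.0165,0,.1882),(-.0111,0,.1648),(-.0252,0,.1451)): toc(*w)
```

```text
dpos [0.0005, -0.0013, 0.0006] rot [-0.0021, 0.0062, 0.0042] grip -0.004 t 19.4
dpos [0.0841, -0.0011, 0.0355] rot [-0.0021, 0.0062, 0.0042] grip -0.004 t 19.4
dpos [0.1533, -0.0009, 0.0938] rot [-0.0021, 0.0062, 0.0042] grip -0.004 t 19.4
dpos [0.1887, -0.0007, 0.1429] rot [-0.0021, 0.0062, 0.0042] grip -0.004 t 19.4
```

Emit:
jog_arm(rows=[{"delta_pos":[0.018,0,0.006],"rotation":[0,0,0],"gripper":0},{"delta_pos":[0.036,0,0.012],"rotation":[0,0,0],"gripper":0},{"delta_pos":[0.053,0,0.02],"rotation":[0,0,0],"gripper":0},{"delta_pos":[0.069,0,0.028],"rotation":[0,0,0],"gripper":0},{"delta_pos":[0.084,0,0.036],"rotation":[0,0,0],"gripper":0},{"delta_pos":[0.099,0,0.047],"rotation":[0,0,0],"gripper":0},{"delta_pos":[0.114,0,0.058],"rotation":[0,0,0],"gripper":0},{"delta_pos":[0.128,0,0.07],"rotation":[0,0,0],"gripper":0},{"delta_pos":[0.141,0,0.082],"rotation":[0,0,0],"gripper":0},{"delta_pos":[0.153,0,0.094],"rotation":[0,0,0],"gripper":0},{"delta_pos":[0.162,0,0.105],"rotation":[0,0,0],"gripper":0},{"delta_pos":[0.17,0,0.115],"rotation":[0,0,0],"gripper":0}])

```text
clock: 20.4
position: [0.4956, -0.1745, 0.1537]
orientation: [-0.001, 0.06, 0.998, 0.0]
contact_force: [-0.4, 0.4, 3.1]
grip_width: -0.001
grasp_force: 1.6
```

Run:
```python
from h import *
for w in ((-.0252,0,.1451),(-.0306,0,.1343),(-.035,0,.123)): toc(*w)
```

```text
dpos [0.0149, -0.0017, 0.0215] rot [0.0006, -0.0035, 0.0043] grip -0.001 t 20.4
dpos [0.0284, -0.0016, 0.0485] rot [0.0006, -0.0035, 0.0043] grip -0.001 t 20.4
dpos [0.0393, -0.0016, 0.0768] rot [0.0006, -0.0035, 0.0043] grip -0.001 t 20.4
```

Emit:
jog_arm(rows=[{"delta_pos":[0.006,0,0.008],"rotation":[0,0,0],"gripper":0},{"delta_pos":[0.011,0,0.016],"rotation":[0,0,0],"gripper":0},{"delta_pos":[0.016,0,0.025],"rotation":[0,0,0],"gripper":0},{"delta_pos":[0.022,0,0.036],"rotation":[0,0,0],"gripper":0},{"delta_pos":[0.027,0,0.046],"rotation":[0,0,0],"gripper":0},{"delta_pos":[0.031,0,0.055],"rotation":[0,0,0],"gripper":0},{"delta_pos":[0.034,0,0.062],"rotation":[0,0,0],"gripper":0},{"delta_pos":[0.037,0,0.068],"rotation":[0,0,0],"gripper":0},{"delta_pos":[0.038,0,0.072],"rotation":[0,0,0],"gripper":0},{"delta_pos":[0.038,0,0.072],"rotation":[0,0,0],"gripper":0}])

```text
clock: 21.23
position: [0.4813, -0.1727, 0.1252]
orientation: [-0.0, 0.06, 0.998, 0.0]
contact_force: [0.0, 0.6, -0.2]
grip_width: -0.002
grasp_force: 0.0
```

Emit:
jog_arm(rows=[{"delta_pos":[0,0,0.002],"rotation":[0,0,0],"gripper":0},{"delta_pos":[0,0,0.004],"rotation":[0,0,0],"gripper":0},{"delta_pos":[0,0,0.006],"rotation":[0,0,0],"gripper":0},{"delta_pos":[0,0,0.006],"rotation":[0,0,0],"gripper":0}])

```text
clock: 21.57
position: [0.4815, -0.1729, 0.1234]
orientation: [-0.0, 0.06, 0.998, -0.0]
contact_force: [-0.3, 0.5, 1.6]
grip_width: -0.0
grasp_force: 0.6
```

Emit:
jog_arm(rows=[{"delta_pos":[0,0,0.002],"rotation":[0,0,0],"gripper":0},{"delta_pos":[0,0,0.004],"rotation":[0,0,0],"gripper":0},{"delta_pos":[0,0,0.006],"rotation":[0,0,0],"gripper":0},{"delta_pos":[0,0,0.006],"rotation":[0,0,0],"gripper":0}])

```text
clock: 21.9
position: [0.4817, -0.173, 0.123]
orientation: [-0.0, 0.059, 0.998, 0.0]
contact_force: [-5.6, 1.4, 10.5]
grip_width: 0.004
grasp_force: 5.7
```

Emit:
jog_arm(rows=[{"delta_pos":[0,0,0.002],"rotation":[0,0,0],"gripper":0},{"delta_pos":[0,0,0.004],"rotation":[0,0,0],"gripper":0},{"delta_pos":[0,0,0.004],"rotation":[0,0,0],"gripper":0},{"delta_pos":[0,0,0.004],"rotation":[0,0,0],"gripper":0}])

```text
clock: 22.23
position: [0.4818, -0.173, 0.1229]
orientation: [-0.001, 0.059, 0.998, 0.0]
contact_force: [-9.3, 4.8, 18.2]
grip_width: 0.0
grasp_force: 9.4
```

Run:
```python
from h import *
toc(-.035,0,.29);toc(0,-.175,.29); toc(0,-.175,.209)
```

```text
dpos [0.0053, -0.0012, -0.4176] rot [0.0004, -0.003, 0.0053] grip 0.0 t 22.2333
dpos [-0.0809, -0.4389, -0.4179] rot [0.0004, -0.003, 0.0053] grip 0.0 t 22.2333
dpos [-0.0813, -0.439, -0.2154] rot [0.0004, -0.003, 0.0053] grip 0.0 t 22.2333
```

Emit:
jog_arm(rows=[{"delta_pos":[0,0,-0.04],"rotation":[0,0,0],"gripper":0},{"delta_pos":[0,0,-0.12],"rotation":[0,0,0],"gripper":0},{"delta_pos":[0,0,-0.2],"rotation":[0,0,0],"gripper":0},{"delta_pos":[0,0,-0.3],"rotation":[0,0,0],"gripper":0},{"delta_pos":[0,0,-0.38],"rotation":[0,0,0],"gripper":0},{"delta_pos":[0,0,-0.42],"rotation":[0,0,0],"gripper":0},{"delta_pos":[0,0,-0.43],"rotation":[0,0,0],"gripper":0},{"delta_pos":[-0.02,-0.07,-0.43],"rotation":[0,0,0],"gripper":0},{"delta_pos":[-0.04,-0.15,-0.43],"rotation":[0,0,0],"gripper":0},{"delta_pos":[-0.06,-0.24,-0.43],"rotation":[0,0,0],"gripper":0},{"delta_pos":[-0.08,-0.32,-0.43],"rotation":[0,0,0],"gripper":0},{"delta_pos":[-0.08,-0.39,-0.43],"rotation":[0,0,0],"gripper":0}])

```text
clock: 23.23
position: [0.4949, -0.3333, 0.2889]
orientation: [-0.001, 0.06, 0.998, 0.001]
contact_force: [0.7, 0.5, 0.2]
grip_width: 0.001
grasp_force: 0.0
```

Emit:
jog_arm(rows=[{"delta_pos":[0,-0.04,0],"rotation":[0,0,0],"gripper":0},{"delta_pos":[0,-0.05,0],"rotation":[0,0,0],"gripper":0},{"delta_pos":[0,-0.05,0],"rotation":[0,0,0],"gripper":0},{"delta_pos":[0,-0.05,0],"rotation":[0,0,0],"gripper":0}])

```text
clock: 23.57
position: [0.4923, -0.3503, 0.2907]
orientation: [-0.0, 0.059, 0.998, 0.001]
contact_force: [0.6, 1.5, 0.6]
grip_width: 0.004
grasp_force: 0.0
```

Run:
```python
from h import *
toc(0,-.175,.209)
S=viewer.grab_frame("scene");T=viewer.grab_frame("top")
a=cv2.resize(S["pixels"][60:215,165:285],None,fx=3.3,fy=3.3,interpolation=cv2.INTER_CUBIC)
b=cv2.resize(T["pixels"][115:270,325:445],None,fx=3.3,fy=3.3,interpolation=cv2.INTER_CUBIC)
cv2.imwrite("pics/shut.png",np.hstack([a,b])[:,:,::-1])
```

```text
dpos [-0.0031, -0.0023, 0.2042] rot [0.0029, -0.0016, 0.0049] grip 0.004 t 23.5667
```

View pics/shut.png

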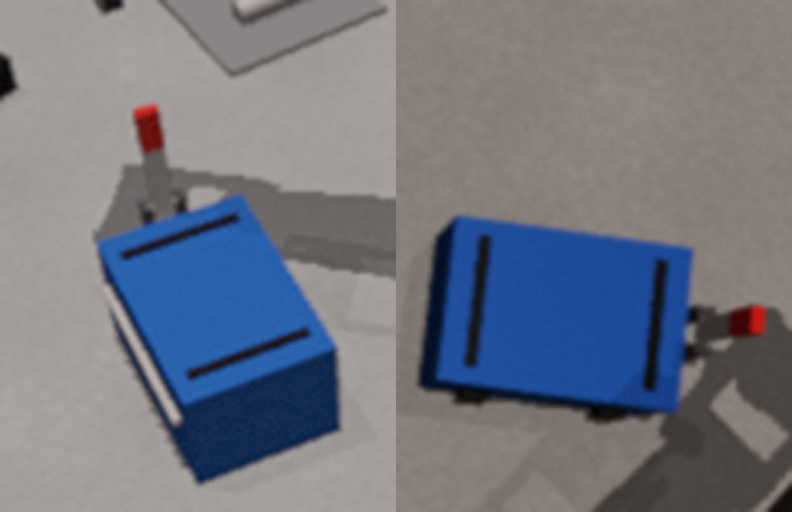

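The lid is shut flat (left (215,300), right (560,315)) and the clamp is still upright with its red tip at (148,125)/(748,320). Going down outside it.

Emit:
jog_arm(rows=[{"delta_pos":[-0.003,0,0.04],"rotation":[0,0,0],"gripper":0},{"delta_pos":[-0.003,0,0.1],"rotation":[0,0,0],"gripper":0},{"delta_pos":[-0.003,0,0.15],"rotation":[0,0,0],"gripper":0},{"delta_pos":[-0.003,0,0.185],"rotation":[0,0,0],"gripper":0},{"delta_pos":[-0.003,0,0.2],"rotation":[0,0,0],"gripper":0},{"delta_pos":[-0.003,0,0.2],"rotation":[0,0,0],"gripper":0},{"delta_pos":[-0.003,0.02,0.2],"rotation":[0,0,0],"gripper":0},{"delta_pos":[-0.003,0.04,0.198],"rotation":[0,0,0],"gripper":0},{"delta_pos":[-0.003,0.06,0.196],"rotation":[0,0,0],"gripper":0},{"delta_pos":[-0.003,0.075,0.194],"rotation":[0,0,0],"gripper":0},{"delta_pos":[-0.003,0.09,0.193],"rotation":[0,0,0],"gripper":0}])

```text
clock: 24.58
position: [0.4984, -0.3151, 0.2155]
orientation: [0.001, 0.059, 0.998, -0.001]
contact_force: [0.2, 0.2, -0.0]
grip_width: -0.001
grasp_force: 0.0
```

Run:
```python
from h import *
for w in ((-.118,.2137),(-.0934,.2071),(-.0719,.1935),(-.0553,.1741)): toc(0,*w)
```

```text
dpos [0.0012, 0.0514, 0.0044] rot [-0.0019, 0.003, 0.0052] grip -0.001 t 24.5833
dpos [0.0011, 0.1129, 0.0208] rot [-0.0019, 0.003, 0.0052] grip -0.001 t 24.5833
dpos [0.001, 0.1667, 0.0548] rot [-0.0019, 0.003, 0.0052] grip -0.001 t 24.5833
dpos [0.001, 0.2082, 0.1032] rot [-0.0019, 0.003, 0.0052] grip -0.001 t 24.5833
```

Emit:
jog_arm(rows=[{"delta_pos":[0,0.017,0.004],"rotation":[0,0,0],"gripper":0},{"delta_pos":[0,0.034,0.004],"rotation":[0,0,0],"gripper":0},{"delta_pos":[0,0.051,0.005],"rotation":[0,0,0],"gripper":0},{"delta_pos":[0,0.067,0.008],"rotation":[0,0,0],"gripper":0},{"delta_pos":[0,0.083,0.012],"rotation":[0,0,0],"gripper":0},{"delta_pos":[0,0.098,0.016],"rotation":[0,0,0],"gripper":0},{"delta_pos":[0,0.113,0.021],"rotation":[0,0,0],"gripper":0},{"delta_pos":[0,0.127,0.029],"rotation":[0,0,0],"gripper":0},{"delta_pos":[0,0.141,0.037],"rotation":[0,0,0],"gripper":0},{"delta_pos":[0,0.154,0.046],"rotation":[0,0,0],"gripper":0},{"delta_pos":[0,0.167,0.055],"rotation":[0,0,0],"gripper":0},{"delta_pos":[0,0.177,0.066],"rotation":[0,0,0],"gripper":0}])

```text
clock: 25.58
position: [0.5064, -0.2448, 0.1876]
orientation: [-0.0, 0.059, 0.998, 0.0]
contact_force: [-1.4, -0.3, 2.5]
grip_width: -0.001
grasp_force: 1.2
```

Run:
```python
from h import *
for w in ((-.0553,.1741),(-.0464,.1548),(-.0434,.1425),(-.0425,.136)): toc(0,*w)
```

```text
dpos [-0.0001, 0.0313, 0.0337] rot [0.0006, -0.0001, 0.0046] grip -0.001 t 25.5833
dpos [-0.0001, 0.0535, 0.082] rot [0.0006, -0.0001, 0.0046] grip -0.001 t 25.5833
dpos [-0.0001, 0.061, 0.1127] rot [0.0006, -0.0001, 0.0046] grip -0.001 t 25.5833
dpos [-0.0001, 0.0632, 0.129] rot [0.0006, -0.0001, 0.0046] grip -0.001 t 25.5833
```

Emit:
jog_arm(rows=[{"delta_pos":[0,0.012,0.011],"rotation":[0,0,0],"gripper":0},{"delta_pos":[0,0.022,0.022],"rotation":[0,0,0],"gripper":0},{"delta_pos":[0,0.031,0.034],"rotation":[0,0,0],"gripper":0},{"delta_pos":[0,0.039,0.05],"rotation":[0,0,0],"gripper":0},{"delta_pos":[0,0.047,0.066],"rotation":[0,0,0],"gripper":0},{"delta_pos":[0,0.053,0.082],"rotation":[0,0,0],"gripper":0},{"delta_pos":[0,0.057,0.095],"rotation":[0,0,0],"gripper":0},{"delta_pos":[0,0.06,0.107],"rotation":[0,0,0],"gripper":0},{"delta_pos":[0,0.062,0.117],"rotation":[0,0,0],"gripper":0},{"delta_pos":[0,0.063,0.125],"rotation":[0,0,0],"gripper":0},{"delta_pos":[0,0.063,0.13],"rotation":[0,0,0],"gripper":0},{"delta_pos":[0,0.063,0.13],"rotation":[0,0,0],"gripper":0}])

```text
clock: 26.58
position: [0.5088, -0.2204, 0.135]
orientation: [-0.001, 0.06, 0.998, 0.0]
contact_force: [-0.4, 0.0, 1.3]
grip_width: 0.002
grasp_force: 0.0
```

Emit:
jog_arm(rows=[{"delta_pos":[0,0,0.003],"rotation":[0,0,0],"gripper":0},{"delta_pos":[0,0,0.005],"rotation":[0,0,0],"gripper":0},{"delta_pos":[0,0,0.006],"rotation":[0,0,0],"gripper":0},{"delta_pos":[0,0,0.006],"rotation":[0,0,0],"gripper":0}])

```text
clock: 26.92
position: [0.5089, -0.2206, 0.134]
orientation: [-0.001, 0.06, 0.998, 0.0]
contact_force: [-2.6, 1.7, 4.9]
grip_width: -0.004
grasp_force: 2.4
```

Emit:
jog_arm(rows=[{"delta_pos":[0,0,0.003],"rotation":[0,0,0],"gripper":0},{"delta_pos":[0,0,0.006],"rotation":[0,0,0],"gripper":0},{"delta_pos":[0,0,0.008],"rotation":[0,0,0],"gripper":0},{"delta_pos":[0,0,0.008],"rotation":[0,0,0],"gripper":0}])

```text
clock: 27.25
position: [0.5091, -0.2207, 0.1338]
orientation: [-0.001, 0.059, 0.998, 0.0]
contact_force: [-8.4, 5.1, 17.4]
grip_width: -0.002
grasp_force: 8.9
```

The clamp stops firmly at the expected height (tip 0.123 m). Retreating and checking.

Emit:
jog_arm(rows=[{"delta_pos":[0,0,-0.04],"rotation":[0,0,0],"gripper":0},{"delta_pos":[0,0,-0.12],"rotation":[0,0,0],"gripper":0},{"delta_pos":[0,0,-0.22],"rotation":[0,0,0],"gripper":0},{"delta_pos":[0,0,-0.32],"rotation":[0,0,0],"gripper":0},{"delta_pos":[0,0,-0.4],"rotation":[0,0,0],"gripper":0},{"delta_pos":[0,-0.08,-0.42],"rotation":[0,0,0],"gripper":0},{"delta_pos":[0,-0.17,-0.42],"rotation":[0,0,0],"gripper":0},{"delta_pos":[0,-0.26,-0.42],"rotation":[0,0,0],"gripper":0},{"delta_pos":[0,-0.34,-0.42],"rotation":[0,0,0],"gripper":0},{"delta_pos":[0,-0.38,-0.42],"rotation":[0,0,0],"gripper":0},{"delta_pos":[0,-0.38,-0.42],"rotation":[0,0,0],"gripper":0}])

```text
clock: 28.17
position: [0.4902, -0.3745, 0.2973]
orientation: [-0.0, 0.062, 0.998, -0.0]
contact_force: [-0.2, 0.2, -0.6]
grip_width: -0.007
grasp_force: 0.0
```

Run:
```python
from h import *
S=viewer.grab_frame("scene");T=viewer.grab_frame("top")
cv2.imwrite("pics/end.png",np.hstack([S["pixels"][60:380,150:450],T["pixels"][90:410,120:450]])[:,:,::-1])
```

```text
(no output)
```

View pics/end.png

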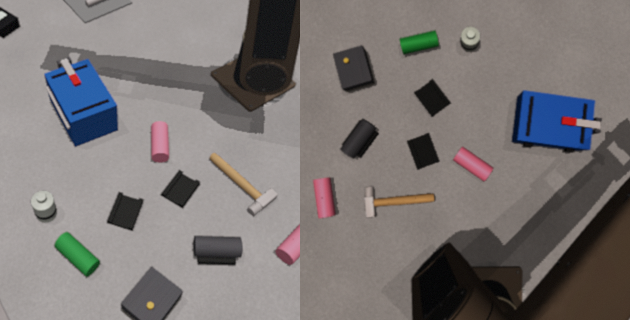

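The lid is shut with the clamp lying across it (left (72,72), right (575,122)). Both cradles are empty and the bystanders haven't moved.

```bash
python3 -c "
from workcell import arm
print(arm.close_job())"
```

```text
the job is handed in; nothing more can be done
None
```

The job is handed in at about 28 s of the 69 s: both red cores lie in their grooves, the pale one is saddled on top, the lid is shut, the clamp is fully down, and the bystander objects were not touched.

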